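# Open the sliding-lid spoon box on the packing counter

### The job

Open the long, narrow wooden spoon box so its contents can be checked: by its knob, lift the lid's end over the stop lip at that end of the box, slide the lid out of its grooves, and lay it flat, knob up, in the middle of the cork mat. Leave the square wooden box shut.

Things in the scene. Friction and masses are not known exactly. Their poses are not given: they have to be found in the camera images.
- spoon_lid_center (a point): Loose wooden lid of the long box, 150 (x) x 72 (y) x 6 mm, 0.1 kg. Point: centre of the board, mid-thickness; z up; x along it, away from the knob. Knob: upright block on top, 30 (x) x 16 (y) x 36 mm high, centred 45 mm from the point towards -x; pinch its 16 mm width from above. Shut: underside 40 mm above the counter, on ledges, 2 mm play. Knob end tips up 10 to 20 mm, pivoting on the far end.
- spoon_box: Fixed long wooden box, 168 (x) x 90 (y) mm. Origin: centre of underside; x along it; lip end -x, nearest the knob. Lip: 7 mm thick, top 48 mm up like the side walls, 8 mm above the lid's underside. Grooves are roofed only in the last 40 mm at +x (rail underside 53, top 59 mm up): the lid can't clear the lip level. Tipped, it slides to -x; after 45 mm it is out of the rails: then lift it off.
- mat: Cork mat fixed on the counter, 200 (x) x 150 (y) x 3 mm. Origin: centre of its underside; x along its length.
- tea_lid_center (a point): Loose lid, to be left in place, of the other box: square, 124 x 124 mm, same wood and make. Lid board 106 x 106 x 6 mm with the same knob. Point: centre of the board, mid-thickness.
Not all that is in view belongs to the job. Of the things like the mat, leave any that is yellow; of the rest the larger one is meant.

How it is judged (in metres and radians):
At the end, for the whole second after the job is handed in: The spoon box's lid lies flat on the cork mat, knob up (tilted less than about 6 degrees), its centre within 50 mm (mat's length) and 45 mm (mat's width) of the mat's centre, at rest (x of spoon_lid_center in the frame of mat between -0.05 and 0.05 m and y of spoon_lid_center in the frame of mat between -0.045 and 0.045 m and z of spoon_lid_center in the frame of mat below 0.012 m and angle between spoon_lid_center's own z axis and vertical below 0.1 rad and linear speed of spoon_lid below 0.02 m/s); the robot touches nothing.
It fails at once if the square box's lid was moved by more than 15 mm (distance of tea_lid_center from where it was at the start of the episode above 0.015 m).
It also fails if it takes over 38 s, if anything falls off the work surface, if the arm or the gripper's body presses on something with over 40 N, if the wrist force passes 120 N, or if a joint passes its speed limit or range.

### The arm

A 7-joint arm with a two-finger parallel gripper is mounted at the origin on the work surface. World frame = base frame: x ahead of the robot, y to its left, z up, the work surface at z = 0. Lengths are in mm, angles in degrees, forces in N, time in s.
With the tool pointing down it reaches from about 350 to 900 mm from the base axis. Payload 7.2 kg.
Tool frame: the origin (TCP) lies midway between the tips of the shut fingers; the grasp point (between the pads) lies 19 mm behind it; z points along the fingers, y is the line along which they close (so a half turn about z gives the same grasp; the last joint's range is limited). The gripper opens to 85 mm and grips with 20 to 120 N. Pads are 22 mm wide; open, the fingers measure 114 mm over their backs; the gripper's body (76 mm by 85 mm) begins 54 mm behind the grasp point. The pads swing forward as they close: fully open they stand 13 mm farther back than shut.
Start: joints at [59.748, 23.554, -0.728, 91.456, 0.321, 64.991, -4.71], TCP at [277.345, -560.097, 231.297] pointing down, gripper open.
Joint ranges: [-169.25, 169.25], [-16.82, 113.86], [-84.01, 82.57], [7.8, 145.47], [-59.2, 239.2], [7.22, 106.19], [-163.78, 163.78]. Speed limits (degrees/s): [136.94, 136.94, 172.46, 172.46, 180, 180, 180].

### API

Orientations are given as [roll, pitch, yaw] about the fixed x, y, z axes, in that order (R = Rz(yaw) Ry(pitch) Rx(roll)).
In Python, from rig import telemetry, vision, manip, finder gives the robot as it stands.
- The arm moves only by the tool drive_tool, never from a script. Its argument "increments" is a list of rows, each a list of 6 numbers: the shift along the tool's x, y, z in cm, then the turn, a rotation vector about the tool's x, y, z in degrees. In form: [[dx, dy, dz, wx, wy, wz], ...]. A call has 1 to 20 rows; each row shifts and turns the commanded pose from where the row before left it, along the tool's axes as they then stand; what a row does not reach is not made up. A row lasts 1/12 s, in which the tool goes at most 41.7 mm and 7.16 degrees, less where a joint would pass 70% of its speed; a pose out of reach is approached as far as the arm can. A call is refused whole if a number of a shift passes 4.17 or a number of a turn 7.16, either way. A call with a gripper value outside its range is refused whole. "grip" is the closure, from 0 (fully open) to 1 (shut), set as the call begins (left out, the last holds). The fingers move at their own pace and stop on an object; "grip_force" is the grip in N (left out, the last holds). Time passes only in rows, so rows that do not move let the fingers close. It gives the time, the measured TCP pose, the force and the opening at its end, in the units of the state.
- telemetry.observe(): the state, without advancing time (a new reading comes with each control period).
- vision.grab_frame(name): name is "side" or "top" or "wrist"; returns a dict with "pixels" (480x640x3 uint8, red, green, blue), "z_map" (480x640 float32, mm along the optical axis (not along the pixel's ray), 0 where there is no reading), "fx", "fy", "cx", "cy" (pixels), "position" and "rotation" of the camera in the world. Camera axes: x right, y down, z forward; pixel columns grow to the right and rows downward; lengths in mm; the calibration is good to about 2 mm. The wrist camera is an equidistant fisheye: a pixel r from the principal point sees the ray r / f radians off the axis. A picture is of the moment at which its call begins.
- manip.close_job(): hands the job in, once; it reports no verdict.
Trained networks look in a picture, given as the dict that the camera call returned (one of the last four; its "shot" number tells which), for a name from the list of things; names that differ only in an ending like _2 or _b are one class to them, and where a whole thing is asked for, a point or a joint stands for the part that bears it (a point fixed in the world has none). Each returns a list of dicts, best first, with "conf" (0 to 1); they miss things now and then, are a little off and sometimes report something else, mostly with a low value. They report only what shows in the picture. A call takes as long as a camera call. They do not tell look-alikes from the thing itself.
- finder.regions_of(picture, thing): "region" (480x640 bool, what is visible of it).
- finder.mark_of(picture, thing): "xyz" ([x, y, z] in mm, in the coordinates of the camera as it stood for that picture, good to about 4 mm: a listed point, or the origin of a listed thing).
The state is a dict: "time": time; "joint_positions": joint angles; "qvel": joint speeds; "tau": joint torques, N m; "position": TCP position; "orientation": TCP orientation; "wrist_force": force on the tool from outside, world axes, zero at the start; "torque": the same for the moment, N m; "gripper_width": finger opening in mm.
Only numpy, scipy, OpenCV 4.12 (cv2) and the standard library are available. Lean on these libraries where they do the work, as an engineer would, in place of code of your own. Each camera call takes 0.05 s, during which the arm holds its last target. There are 200 camera calls.

## Working session

There is one attempt and no reset: what is moved stays moved. The work goes in short steps, Python scripts to look and compute and a tool call to move; the robot and the scene stay as the last step left them, time stands still between calls to the robot, and variables do not carry over. Pictures are saved under pics/ and viewed, on a budget of 10 in all, crops included, one or two more only if the job needs it, and the job is handed in when it is done.

Besides the shell and the picture viewer there is one more tool, called after "Call:" as a command line: name --pt "numbers of a row" for each row, then --argument value for the rest. drive_tool: Moves the arm, as the interface text tells. Its arguments: {"type":"object","properties":{"increments":{"type":"array"},"grip":{"type":"number"},"grip_force":{"type":"number"}},"required":["increments"]}

```bash
ls; mkdir -p pics; cat > h.py <<'E'
import numpy as np, cv2
from rig import telemetry, vision, manip, finder
def world(f,p): return np.array(f["rotation"])@np.array(p)+np.array(f["position"])
def cloud(f):
    z=f["z_map"]; v,u=np.mgrid[:480,:640]
    c=np.stack([(u-f["cx"])/f["fx"]*z,(v-f["cy"])/f["fy"]*z,z],-1)
    return c@np.array(f["rotation"]).T+np.array(f["position"])
def save(f,n): cv2.imwrite("pics/"+n,f["pixels"][:,:,::-1])
E
python3 - <<'E'
from h import *
s=telemetry.observe(); print(s)
for cam in ["top","side"]:
    f=vision.grab_frame(cam); save(f,cam+"0.png"); P=cloud(f)
    print(cam,f["position"])
    for t in ["spoon_lid_center","spoon_box","mat","tea_lid_center"]:
        for m in finder.mark_of(f,t)[:4]: print(t,"mark",round(m["conf"],2),world(f,m["xyz"]).round(0))
        for m in finder.regions_of(f,t)[:4]:
            r=m["region"]&(f["z_map"]>0); q=P[r]
            if len(q)<30: continue
            rect=cv2.minAreaRect(q[:,:2].astype(np.float32))
            ys,xs=np.nonzero(r)
            print(t,"reg",round(m["conf"],2),len(q),"px",xs.mean().round(),ys.mean().round(),np.round(rect[0]),np.round(rect[1]),round(rect[2],1),"z",np.percentile(q[:,2],[5,50,95]).round(),"rgb",f["pixels"][r].mean(0).round())
E
```

```text
pics
{'time': 0.0, 'joint_positions': array([59.74748366, 23.60098966, -0.73064945, 91.5036527 ,  0.31936917,
       64.98984815, -4.70792369]), 'qvel': array([ 0.00680646, -0.07246592, -0.06232681, -0.03653819,  0.00721636,
        0.0010331 , -0.02626778]), 'tau': array([ 3.41306295e-04, -6.00625706e+01,  6.81828372e-01, -2.99409431e+01,
        1.36699411e-02,  1.05269029e-02, -2.37862696e-05]), 'position': array([ 277.13238852, -559.64993122,  230.44509637]), 'orientation': array([-1.79907608e+02,  4.28228386e-03,  2.63496299e+01]), 'wrist_force': array([ 0.39265325,  0.00142509, -0.86428994]), 'torque': array([-0.02907447, -0.01179482, -0.01484452]), 'gripper_width': 85.5568620778687}Traceback (most recent call last):
  File "<stdin>", line 4, in <module>
  File "h.py", line 7, in cloud
    return c@np.array(f["rotation"]).T+np.array(f["position"])
           ~~~~~~~~~~~~~~~~~~~~~~~~~~~^~~~~~~~~~~~~~~~~~~~~~~~
ValueError: operands could not be broadcast together with shapes (480,640) (3,)
```

```bash
cat > h.py <<'E'
import numpy as np, cv2
from scipy.spatial.transform import Rotation as Rt
from rig import telemetry, vision, manip, finder
def rot(f): return Rt.from_euler("xyz",f["rotation"],degrees=True).as_matrix()
def world(f,p): return rot(f)@np.array(p)+np.array(f["position"])
def cloud(f):
    z=f["z_map"]; v,u=np.mgrid[:480,:640]
    c=np.stack([(u-f["cx"])/f["fx"]*z,(v-f["cy"])/f["fy"]*z,z],-1)
    return c@rot(f).T+np.array(f["position"])
def save(f,n): cv2.imwrite("pics/"+n,f["pixels"][:,:,::-1])
E
cat > look.py <<'E'
from h import *
for cam in ["top","side"]:
    f=vision.grab_frame(cam); save(f,cam+"0.png"); P=cloud(f)
    print(cam,f["position"],f["rotation"])
    for t in ["spoon_lid_center","spoon_box","mat","tea_lid_center"]:
        for m in finder.mark_of(f,t)[:4]: print(t,"mark",round(m["conf"],2),world(f,m["xyz"]).round(0))
        for m in finder.regions_of(f,t)[:4]:
            r=m["region"]&(f["z_map"]>0); q=P[r]
            if len(q)<30: continue
            rect=cv2.minAreaRect(q[:,:2].astype(np.float32))
            ys,xs=np.nonzero(r)
            print(t,"reg",round(m["conf"],2),len(q),"px",xs.mean().round(),ys.mean().round(),np.round(rect[0]),np.round(rect[1]),round(rect[2],1),"z",np.percentile(q[:,2],[5,50,95]).round(),"rgb",f["pixels"][r].mean(0).round())
E
python3 look.py
```

```text
top [272.57150775 -21.58995362 951.99600592] [-171.0573732     0.64819299  -89.14525265]
spoon_lid_center mark 0.77 [565. 277.  41.]
spoon_lid_center reg 0.76 2296 px 185.0 176.0 [565. 283.] [153.  76.] 5.5 z [43. 46. 79.] rgb [83. 68. 47.]
spoon_box mark 0.68 [567. 284.   4.]
spoon_box reg 0.6 1875 px 190.0 173.0 [576. 290.] [199. 111.] 7.3 z [ 7. 47. 60.] rgb [54. 42. 30.]
mat mark 0.94 [ 168. -318.    3.]
mat mark 0.74 [ 553. -266.   42.]
mat mark 0.71 [499. -14.  -1.]
mat mark 0.56 [347. 205.   1.]
mat reg 0.91 6437 px 328.0 212.0 [499. -15.] [201. 151.] 3.7 z [0. 3. 6.] rgb [85. 65. 45.]
mat reg 0.87 7586 px 478.0 373.0 [ 170. -322.] [201. 152.] 13.3 z [0. 3. 5.] rgb [131. 135.  50.]
mat reg 0.81 3815 px 222.0 281.0 [347. 204.] [151. 115.] 11.7 z [-1.  2.  5.] rgb [85. 65. 46.]
tea_lid_center mark 0.68 [ 554. -267.   44.]
tea_lid_center reg 0.94 2457 px 452.0 183.0 [ 554. -266.] [110. 109.] 11.9 z [44. 46. 78.] rgb [80. 65. 46.]
tea_lid_center reg 0.57 6525 px 328.0 212.0 [498. -14.] [203. 154.] 3.9 z [0. 3. 6.] rgb [86. 65. 45.]
side [ 32.45729675 862.84627065 587.59226971] [-1
[... 169 characters left out ...]
44. 46. 79.] rgb [83. 64. 39.]
spoon_box mark 0.65 [564. 283.   2.]
spoon_box reg 0.92 4709 px 142.0 323.0 [597. 257.] [163. 243.] 89.0 z [ 3. 36. 59.] rgb [56. 41. 24.]
mat mark 0.95 [347. 206.  -3.]
mat mark 0.9 [497. -12.  -2.]
mat mark 0.72 [ 174. -319.   -0.]
mat reg 0.95 2656 px 466.0 214.0 [ 180. -319.] [184. 161.] 13.4 z [0. 2. 4.] rgb [136. 135.   3.]
mat reg 0.67 4159 px 272.0 251.0 [502. -15.] [205. 163.] 4.1 z [0. 2. 4.] rgb [91. 66. 40.]
mat reg 0.62 4177 px 296.0 336.0 [348. 204.] [147. 117.] 12.0 z [0. 2. 3.] rgb [91. 65. 39.]
tea_lid_center mark 0.82 [ 550. -267.   39.]
tea_lid_center reg 0.72 785 px 303.0 175.0 [ 555. -266.] [105. 106.] 11.2 z [44. 46. 78.] rgb [76. 57. 34.]
```

View pics/top0.png

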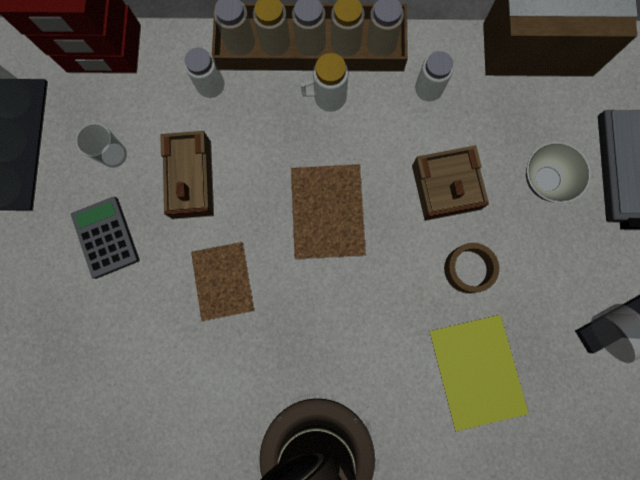

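View pics/side0.png

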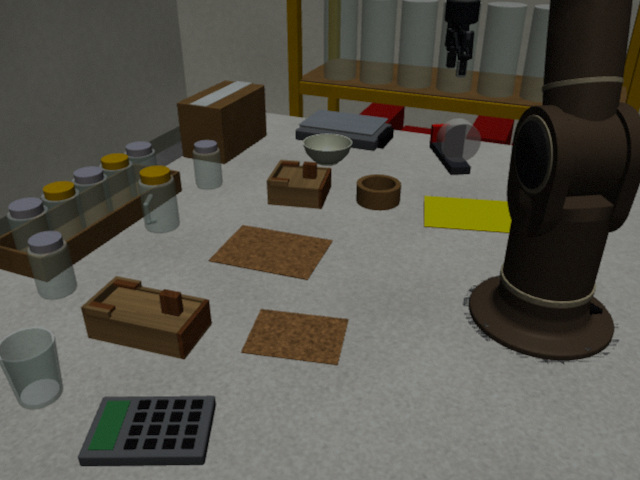

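```bash
python3 - <<'E'
from h import *
for cam in ["top","side"]:
    f=vision.grab_frame(cam); P=cloud(f)
    near=(np.hypot(P[...,0]-565,P[...,1]-283)<130)
    k=near&(P[...,2]>74)&(P[...,2]<95)&(np.hypot(P[...,0]-520,P[...,1]-283)<50); q=P[k]
    r=cv2.minAreaRect(q[:,:2].astype(np.float32)); print(cam,"knob",len(q),r,np.percentile(q[:,2],[5,50,95]))
    k=near&(P[...,2]>43)&(P[...,2]<50); q=P[k]; print("top layer",cv2.minAreaRect(q[:,:2].astype(np.float32)))
    k=near&(P[...,2]>40)&(P[...,2]<62); q=P[k]; print("box hull",cv2.minAreaRect(q[:,:2].astype(np.float32)))
    k=near&(P[...,2]>55.5)&(P[...,2]<62); q=P[k]; print("rails",cv2.minAreaRect(q[:,:2].astype(np.float32)))
    d=[m for m in finder.regions_of(f,"spoon_lid_center")][:1]
    for m in d:
        q=P[m["region"]&(P[...,2]>42)&(P[...,2]<50)]; print("lid",cv2.minAreaRect(q[:,:2].astype(np.float32)),np.median(q[:,2]))
E
```

```text
top knob 137 ((519.0972290039062, 277.5755615234375), (30.447782516479492, 17.465017318725586), 2.659015417098999) [75.192592   81.18500775 84.52336118]
top layer ((563.9224243164062, 281.3365173339844), (169.19918823242188, 91.62007141113281), 5.405694007873535)
box hull ((564.058349609375, 281.3051452636719), (169.493408203125, 91.71025085449219), 5.4359235763549805)
rails ((576.1495361328125, 282.5572509765625), (145.18104553222656, 91.46914672851562), 5.452279090881348)
lid ((563.0979614257812, 281.06597900390625), (153.7536163330078, 73.29074096679688), 5.507997512817383) 45.90296121901099
side knob 202 ((519.510986328125, 280.38311767578125), (30.686786651611328, 18.90999984741211), 2.4536402225494385) [74.66905476 80.59363325 82.72723447]
top layer ((565.5527954101562, 283.9082336425781), (171.1408233642578, 94.56304168701172), 5.899681091308594)
box hull ((565.5177001953125, 283.7518615722656), (171.3429718017578, 95.37491607666016), 5.417725563049316)
rails ((577.9718017578125, 283.6387939453125), (147.5199432373047, 93.7916259765625), 6.224498271942139)
lid ((565.6121826171875, 282.0135192871094), (153.01019287109375, 78.82600402832031), 2.6285643577575684) 45.60902789756642
```

Call:
drive_tool --pt "0 0 0 0 0 7" --pt "0 0 0 0 0 7" --pt "0 0 0 0 0 7" --pt "0.7 -1.7 0 0 0 0" --pt "1.33 -3.38 0 0 0 0" --pt "1.33 -3.38 0 0 0 0" --pt "1.33 -3.38 0 0 0 0" --pt "1.33 -3.38 0 0 0 0" --pt "1.33 -3.38 0 0 0 0" --pt "1.33 -3.38 0 0 0 0" --pt "1.33 -3.38 0 0 0 0" --pt "1.33 -3.38 0 0 0 0" --pt "1.33 -3.38 0 0 0 0" --pt "1.33 -3.38 0 0 0 0" --pt "1.33 -3.38 0 0 0 0" --pt "1.33 -3.38 0 0 0 0" --pt "1.33 -3.38 0 0 0 0" --pt "1.33 -3.38 0 0 0 0" --pt "1.33 -3.38 0 0 0 0" --pt "1.33 -3.38 0 0 0 0" --grip 0.45 --grip_force 50

```text
time: 2.82
position: [444.5, 17.5, 231.7]
orientation: [180.0, -0.1, 5.3]
wrist_force: [0.4, 0.5, -0.1]
gripper_width: 47.1
```

Call:
drive_tool --pt "1.24 -3.17 0.6 0 0 0" --pt "1.24 -3.17 1.5 0 0 0" --pt "1.24 -3.17 1.5 0 0 0" --pt "1.24 -3.17 1.5 0 0 0" --pt "1.24 -3.17 1.5 0 0 0" --pt "1.24 -3.17 1.5 0 0 0" --pt "1.24 -3.17 1.5 0 0 0" --pt "1.24 -3.17 1.5 0 0 0" --pt "0 0 0 0 0 0" --pt "0 0 0 0 0 0"

```text
time: 3.65
position: [518.3, 279.7, 118.8]
orientation: [-180.0, 0.1, 5.5]
wrist_force: [0.3, -0.3, -0.5]
gripper_width: 47.1
```

```bash
python3 - <<'E'
from h import *
s=telemetry.observe(); print(s["time"],s["position"],s["orientation"])
f=vision.grab_frame("wrist"); save(f,"w1.png"); print(f["position"],f["rotation"],f["fx"],f["cx"],f["cy"])
for m in finder.mark_of(f,"spoon_lid_center")[:2]: print(m["conf"],world(f,m["xyz"]))
z=f["z_map"]; v,u=np.mgrid[:480,:640]; x=(u-f["cx"])/f["fx"]; y=(v-f["cy"])/f["fy"]; r=np.hypot(x,y)+1e-9
k=np.tan(np.minimum(r,1.4))/r; P=np.stack([x*k*z,y*k*z,z],-1)@rot(f).T+np.array(f["position"])
m=(z>0)&(r<1.3)&(P[...,2]>70)&(P[...,2]<86)&(np.hypot(P[...,0]-519,P[...,1]-278)<28)
q=P[m]; print(len(q), cv2.minAreaRect(q[:,:2].astype(np.float32)) if len(q) else 0, np.percentile(q[:,2],[5,50,95]) if len(q) else 0)
E
```

```text
3.65 [518.33801958 279.6857044  118.82051294] [-1.79977369e+02  1.40554375e-01  5.54856579e+00]
[583.88107622 285.0407243  262.13340888] [ 1.64931395e+02  4.69922219e-02 -8.44602212e+01] 371.64829954431775 321.20792291394116 239.2144622898332
0.85 [566.54442817 281.42878886  44.42258105]
1801 ((519.9310913085938, 276.9272155761719), (29.884517669677734, 15.805058479309082), 5.062670707702637) [75.38531844 82.59220768 83.73567274]
```

View pics/w1.png

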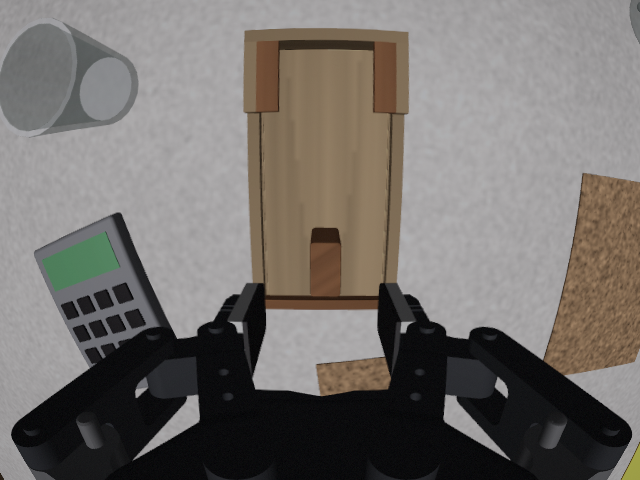

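Call:
drive_tool --pt "0.12 0.24 1.1 0 0 0" --pt "0 0 2 0 0 0" --pt "0 0 2 0 0 0" --pt "0 0 1.0 0 0 0" --pt "0 0 0.4 0 0 0" --pt "0 0 0 0 0 0" --pt "0 0 0 0 0 0"

```text
time: 4.33
position: [521.3, 275.0, 55.9]
orientation: [-180.0, -0.0, 5.3]
wrist_force: [-0.3, 1.1, 1.0]
gripper_width: 47.0
```

Call:
drive_tool --pt "0 0 0 0 0 0" --pt "0 0 0 0 0 0" --pt "0 0 0 0 0 0" --pt "0 0 0 0 0 0" --pt "0 0 0 0 0 0" --pt "0 0 0 0 0 0" --grip 1 --grip_force 60

```text
time: 4.83
position: [521.4, 276.0, 56.3]
orientation: [-179.9, -0.1, 5.4]
wrist_force: [1.1, 0.5, 5.7]
gripper_width: 14.9
```

Call:
drive_tool --pt "0.03 0 -0.23 0 -1.1 0" --pt "0.03 0 -0.23 0 -1.1 0" --pt "0.03 0 -0.23 0 -1.1 0" --pt "0.03 0 -0.23 0 -1.1 0" --pt "0.03 0 -0.23 0 -1.1 0" --pt "0.03 0 -0.23 0 -1.1 0" --pt "0 0 0 0 0 0" --pt "0 0 0 0 0 0"

```text
time: 5.5
position: [523.6, 275.9, 69.1]
orientation: [-180.0, 6.5, 5.4]
wrist_force: [0.4, 2.4, 2.5]
gripper_width: 15.1
```

```bash
python3 - <<'E'
from h import *
s=telemetry.observe(); print(s["time"],s["position"],s["orientation"],s["wrist_force"],s["torque"])
f=vision.grab_frame("side"); cv2.imwrite("pics/s1.png",cv2.resize(f["pixels"][240:390,50:250,::-1],(800,600),interpolation=cv2.INTER_CUBIC))
E
```

```text
5.5 [523.62609592 275.86478974  69.08998823] [-179.96269624    6.52583843    5.35312785] [0.42117405 2.43456141 2.47547988] [ 0.3256565  -0.53656705  0.0960134 ]
```

View pics/s1.png

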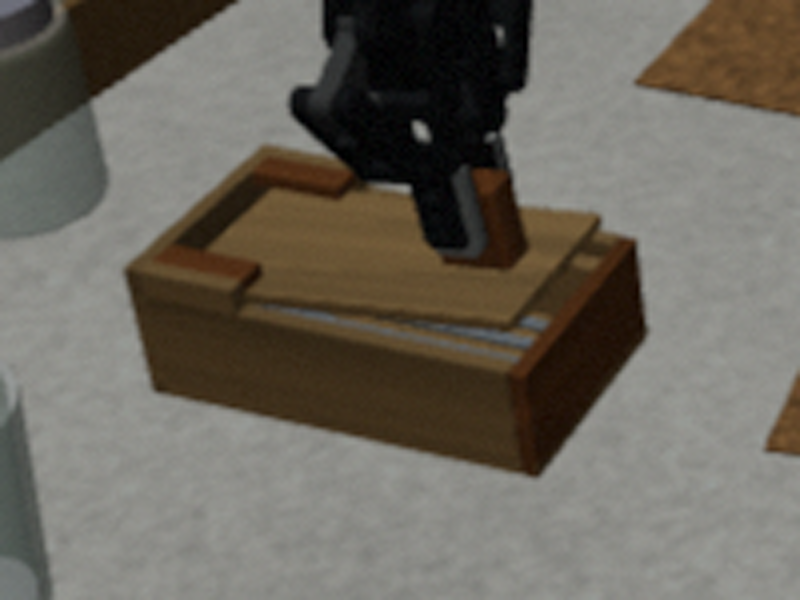

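Call:
drive_tool --pt "-0.3 0 0.034 0 0 0" --pt "-0.6 0 0.067 0 0 0" --pt "-0.6 0 0.067 0 0 0" --pt "-0.6 0 0.067 0 0 0" --pt "-0.6 0 0.067 0 0 0" --pt "-0.6 0 0.067 0 0 0" --pt "-0.6 0 0.067 0 0 0" --pt "-0.6 0 0.067 0 0 0" --pt "-0.6 0 0.067 0 0 0" --pt "-0.6 0 0.067 0 0 0" --pt "0 0 0 0 0 0" --pt "0 0 0 0 0 0"

```text
time: 6.55
position: [464.5, 270.2, 69.2]
orientation: [180.0, 6.7, 5.4]
wrist_force: [-3.9, 3.3, 4.2]
gripper_width: 14.8
```

```bash
python3 - <<'E'
from h import *
s=telemetry.observe(); print(s["time"],s["position"],s["orientation"],s["wrist_force"],s["torque"])
f=vision.grab_frame("side"); cv2.imwrite("pics/s2.png",cv2.resize(f["pixels"][240:390,50:250,::-1],(800,600),interpolation=cv2.INTER_CUBIC))
E
```

```text
6.55 [464.46206522 270.23896817  69.23810085] [179.97857395   6.73789024   5.38684638] [-3.94058974  3.31846039  4.16671112] [0.75696494 0.51179159 0.07707394]
```

View pics/s2.png

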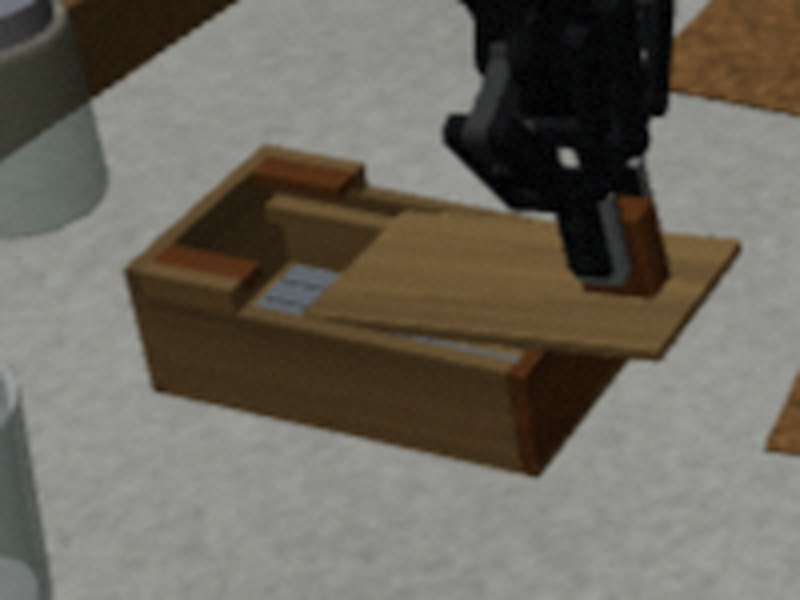

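Call:
drive_tool --pt "-0.1 0 -0.8 0 0 0" --pt "-0.17 0 -1.5 0 0 0" --pt "-0.17 0 -1.5 0 0 0" --pt "-0.15 0 -1.3 0 1.65 0" --pt "-0.1 0 -1 0 1.65 0" --pt "0 0 0 0 1.65 0" --pt "0 0 0 0 1.65 0" --pt "-0.17 1.4 0 0 0 0" --pt "-0.35 2.8 0 0 0 0" --pt "-0.35 2.8 0 0 0 0" --pt "-0.35 2.8 0 0 0 0" --pt "-0.35 2.8 0 0 0 0" --pt "-0.35 2.8 0 0 0 0" --pt "-0.35 2.8 0 0 0 0" --pt "-0.35 2.8 0 0 0 0" --pt "-0.35 2.8 0 0 0 0" --pt "-0.35 2.8 0 0 0 0" --pt "-0.17 1.4 0 0 0 0" --pt "0 0.6 0 0 0 0" --pt "0 0 0 0 0 0"

```text
time: 8.27
position: [457.1, -20.5, 130.3]
orientation: [180.0, 0.1, 5.1]
wrist_force: [0.5, 1.0, -0.8]
gripper_width: 14.7
```

```bash
cat > lid.py <<'E'
from h import *
import sys
s=telemetry.observe(); print(s["time"],s["position"].round(1),s["orientation"].round(2),s["wrist_force"].round(1),s["gripper_width"])
f=vision.grab_frame("side"); save(f,sys.argv[1]); P=cloud(f)
for m in finder.mark_of(f,"spoon_lid_center")[:2]: print(m["conf"],world(f,m["xyz"]).round(1))
for m in finder.regions_of(f,"spoon_lid_center")[:1]:
    q=P[m["region"]&(f["z_map"]>0)]; zm=np.median(q[:,2]); q=q[abs(q[:,2]-zm)<8]
    n=np.linalg.svd(q-q.mean(0),full_matrices=False)[2][2]; print(zm,cv2.minAreaRect(q[:,:2].astype(np.float32)),"normal",n.round(3))
E
python3 lid.py s3.png
```

```text
8.2667 [457.1 -20.5 130.3] [1.7997e+02 1.2000e-01 5.1000e+00] [ 0.5  1.  -0.8] 14.749623175914241
0.55 [498.9 -16.1 114.9]
119.26339693902185 ((501.8682861328125, -14.977588653564453), (151.7093505859375, 77.99880981445312), 4.782422065734863) normal [0.006 0.019 1.   ]
```

View pics/s3.png

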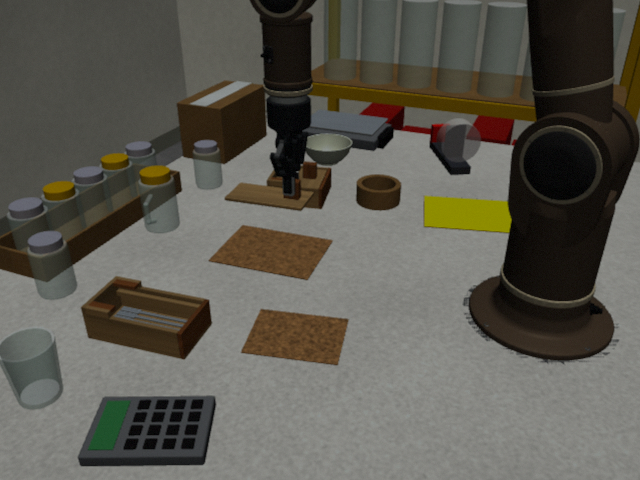

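Call:
drive_tool --pt "0 0 1 0 0 0" --pt "0 0 2.5 0 0 0" --pt "0 0 2.5 0 0 0" --pt "0 0 2.2 0 0 0" --pt "0 0 1.4 0 0 0" --pt "0 0 0.6 0 0 0" --pt "0 0 0.3 0 0 0" --pt "0 0 0.3 0 0 0" --pt "0 0 0.2 0 0 0" --pt "0 0 0 0 0 0" --pt "0 0 0 0 0 0"

```text
time: 9.33
position: [458.4, -17.9, 21.1]
orientation: [180.0, -0.1, 5.3]
wrist_force: [0.2, 0.7, -0.5]
gripper_width: 15.0
```

Call:
drive_tool --pt "0 0 0.1 0 0 0" --pt "0 0 0.1 0 0 0" --pt "0 0 0 0 0 0" --pt "0 0 0 0 0 0"

```text
time: 9.67
position: [458.3, -18.0, 19.2]
orientation: [180.0, -0.1, 5.3]
wrist_force: [-0.8, -0.5, 5.0]
gripper_width: 14.8
```

Contact (5 N). Release partly (knob cleared on both sides), then rise.

Call:
drive_tool --pt "0 0 0 0 0 0" --pt "0 0 0 0 0 0" --pt "0 0 0 0 0 0" --pt "0 0 0 0 0 0" --pt "0 0 0 0 0 0" --pt "0 0 -0.5 0 0 0" --pt "0 0 -1 0 0 0" --pt "0 0 -2 0 0 0" --pt "0 0 -3 0 0 0" --pt "0 0 -3 0 0 0" --pt "0 0 -3 0 0 0" --pt "0 0 -3 0 0 0" --pt "0 0 -2 0 0 0" --pt "0 0 0 0 0 0" --pt "0 0 0 0 0 0" --grip 0.45

```text
time: 10.92
position: [458.5, -18.0, 195.3]
orientation: [179.9, -0.2, 5.3]
wrist_force: [-0.5, -0.7, 0.3]
gripper_width: 47.4
```

```bash
python3 lid.py s4.png; python3 - <<'E'
from h import *
f=vision.grab_frame("side")
for t in ["mat","tea_lid_center"]:
    for m in finder.mark_of(f,t)[:3]: print(t,round(m["conf"],2),world(f,m["xyz"]).round(0))
E
```

```text
10.9167 [458.5 -18.  195.3] [179.95  -0.19   5.34] [-0.5 -0.7  0.3] 47.41887334855379
0.63 [501.4 -14.1   1.9]
8.573766326666714 ((503.5205078125, -17.29218292236328), (152.55116271972656, 88.61390686035156), 5.912805080413818) normal [-0.001 -0.013 -1.   ]
mat 0.94 [348. 205.  -3.]
mat 0.7 [ 171. -321.    1.]
tea_lid_center 0.66 [ 546. -268.   40.]
```

View pics/s4.png

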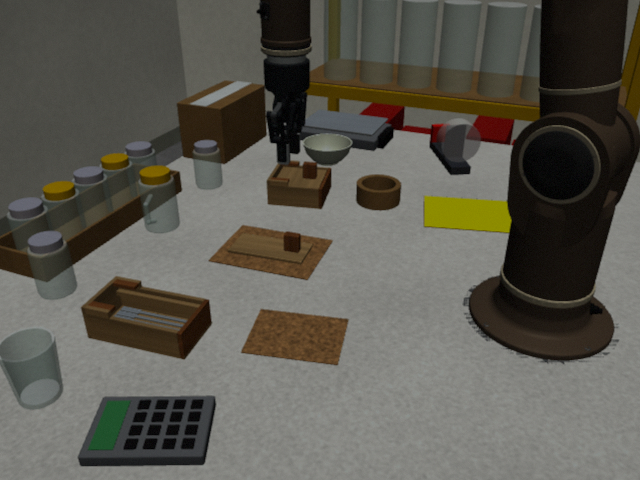

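The lid lies flat on the large cork mat at about px (270,248) with the knob up. The spoon box is open at (147,315), the square box is still shut at (300,183), and the gripper is clear.

```bash
python3 -c "
from rig import manip; print(manip.close_job())"
```

```text
the job is handed in; nothing more can be done
None
```

The spoon box is open, its lid lies flat and knob up in the middle of the larger cork mat, and the job is handed in. I gripped the lid by the knob, tipped that end up about 6.6°, and slid it about 57 mm out over the lip. I then lifted it off, levelled it and set it on the mat.

**Lid position:** the network put its centre at about (501, -14) mm. The mat's centre is about (499, -15) mm, so the lid is only a few mm off, well within the 50 and 45 mm allowed.

**Lid height and tilt:** its top measured 8.6 mm up, where 9 mm is expected. The depth fit tilts by less than 1°.

**Clearance and time:** the gripper was about 195 mm up and touching nothing when I handed in, at about 11 s. The highest wrist force I read was about 6 N.

**Square box:** its lid looked shut and untouched. Its network mark was (546, -268) mm at the end, against (550, -267) at the start from the same side camera, which is within that network's error.

**Checks that were off:**
- The last network call no longer found the target mat, since the lid covers it, so its position comes from the first pictures.
- The network read the lid centre's height as 1.9 mm where about 6 mm is expected. The depth map gave the right height.

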